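Freeze, save and switch off the scanner

ROBOT

A 7-joint arm with a two-finger parallel gripper is mounted at the origin on the work surface. World frame = base frame: x ahead of the robot, y to its left, z up, the work surface at z = 0. Lengths are in m, angles in rad, forces in N, time in s.
With the tool pointing down it reaches from about 0.425 to 0.875 m from the base axis. Payload 8.4 kg.
Tool frame: the origin (TCP) lies midway between the tips of the shut fingers; the grasp point (between the pads) lies robot.grasp_offset behind it (robot.grasp_offset is the distance from the TCP to the grasp point, in m); z points along the fingers, y is the line along which they close (so a half turn about z gives the same grasp; the last joint's range is limited). The gripper opens to 85 mm and grips with 20 to 120 N. Pads are 22 mm wide; open, the fingers measure 114 mm over their backs; the gripper's body (76 mm by 85 mm) begins 54 mm behind the grasp point. The pads swing forward as they close: fully open they stand 13 mm farther back than shut.
Start: joints at [1.127, 0.333, 0.04, 1.465, -0.013, 1.343, -0.059], TCP at [0.22, -0.612, 0.231] pointing down, gripper open.
Joint ranges: [-2.58, 2.58], [-0.38, 2.09], [-1.3, 1.39], [0.25, 2.4], [-1.5, 4.64], [0.08, 2.09], [-2.65, 2.65]. Speed limits (rad/s): [2.22, 2.22, 2.79, 2.79, 3.14, 3.14, 3.14].

INTERFACE

Orientations are given as a unit quaternion [x, y, z, w].
In Python, from plant import get_obs, viewer, order, robot gives the robot as it stands.
- The arm moves only by the shell command python3 -m handwheel 'ROWS' [FORCE]. ROWS is JSON, a list of rows, each a list of 7 numbers: the opening, from -1 (shut) to 1 (fully open), then the shift along the world's x, y, z in cm, then the turn, a rotation vector about the world's x, y, z in rad. In form: [[jaw, dx, dy, dz, ax, ay, az], ...]. A call has 1 to 8 rows; each row is the pose to reach, as a shift and turn from the pose commanded when the call began; what a row does not reach only later rows make up. A row lasts 1/12 s, in which the tool goes at most 41.7 mm and 7.16 degrees, less where a joint would pass 70% of its speed; a pose out of reach is approached as far as the arm can. A call with a gripper value outside its range is refused whole. The fingers move at their own pace and stop on an object; FORCE is the grip in N (left out, the last holds). Time passes only in rows, so rows that repeat a pose let the fingers close. It gives the time, the measured TCP pose, the force, the opening and the grip force at its end, in the units of the state.
- get_obs(): the state, without advancing time (a new reading comes with each control period).
- viewer.snapshot(name): name is "scene" or "top" or "wrist"; returns (picture, depth): 480x640x3 uint8, red, green, blue; 480x640 float32, m along the optical axis (not along the pixel's ray), 0 where there is no reading.
- viewer.get_calibration(name): a dict with "mtx" (3x3 intrinsics, pixels), "R" (3x3) and "t" (3): a world point X has camera coordinates R X + t. Camera axes: x right, y down, z forward; pixel columns grow to the right and rows downward; lengths in m; the calibration is good to about 2 mm. The wrist camera is an equidistant fisheye: a pixel r from the principal point sees the ray r / f radians off the axis. A picture is of the moment at which its call begins: read the wrist's pose just before it. get_calibration takes no time and is no camera call; for the wrist camera it gives the pose at the moment of the call.
- order.hand_in(): hands the job in; it is judged then, once.
The state is a dict: "time": time; "qpos": joint angles; "joint_velocities": joint speeds; "joint_torque": joint torques, N m; "ee_pos": TCP position; "tool_rot": TCP orientation; "contact_force": force on the tool from outside, world axes, zero at the start; "torque": the same for the moment, N m; "opening": opening from 0.0 (shut) to 1.0 (fully open); "gripper_force": force on a finger pad.
Only numpy, scipy, OpenCV 4.12 (cv2) and the standard library are available. Lean on these libraries where they do the work, as an engineer would, in place of code of your own. Each camera call takes 0.05 s, during which the arm holds its last target. There are 200 camera calls.

TASK

The scan is finished, so close the machine down: press the blue key (freeze) fully home, then the green key (save) fully home, and last press the red end of the power rocker fully down to switch it off, in that order. Leave the yellow and white keys up, and do not pick up or shift the probe, the gel bottle or any other loose thing.

Things in the scene. Friction and masses are not known exactly. Their poses are not given: they have to be found in the camera images.
- console: portable scanner, ivory, fixed on the table: flat deck 260 (its x) x 400 (its y) mm, 55 mm high; origin at the centre of its underside, x pointing away from the operator. Behind the deck a screen leans far back, up to 190 mm high. On the deck a 2 x 2 block of square keys, colours in any arrangement, at x -75 and -8, y -34 and +34 mm; the power rocker at x -40, y +120 or -120 mm.
- trackball: dark ball in a round grey mount on the deck, 60 mm across, 23 mm high, fixed, on the other side of the keys from the rocker; origin at its underside. Not part of the job.
- blue_key_top (a point): centre of the top face of the blue key (freeze): a square blue cap 28 x 28 mm on a flat black 42 x 42 mm bezel lying on the scanner's deck. Up, its top is 16 mm above the deck (71 mm above the table); fully home, 8 mm above the deck, 4 mm above the bezel. z up.
- blue_key (a joint): how far the blue key is pressed in, m: 0 = up, 0.008 = fully home against its stop. Takes about 3 N to move all the way, then stops hard; it has no return spring and stays where it is left.
- green_key_top (a point): centre of the top face of the green key (save): a square green cap 28 x 28 mm on a flat black 42 x 42 mm bezel lying on the scanner's deck. Up, its top is 16 mm above the deck (71 mm above the table); fully home, 8 mm above the deck, 4 mm above the bezel. z up.
- green_key (a joint): how far the green key is pressed in, m: 0 = up, 0.008 = fully home against its stop. Takes about 3 N to move all the way, then stops hard; it has no return spring and stays where it is left.
- yellow_key_top (a point): centre of the top face of the yellow key (not part of the job: leave up): a square yellow cap 28 x 28 mm on a flat black 42 x 42 mm bezel lying on the scanner's deck. Up, its top is 16 mm above the deck (71 mm above the table); fully home, 8 mm above the deck, 4 mm above the bezel. z up.
- yellow_key (a joint): how far the yellow key is pressed in, m: 0 = up, 0.008 = fully home against its stop. Takes about 3 N to move all the way, then stops hard; it has no return spring and stays where it is left.
- white_key_top (a point): centre of the top face of the white key (not part of the job: leave up): a square white cap 28 x 28 mm on a flat black 42 x 42 mm bezel lying on the scanner's deck. Up, its top is 16 mm above the deck (71 mm above the table); fully home, 8 mm above the deck, 4 mm above the bezel. z up.
- white_key (a joint): how far the white key is pressed in, m: 0 = up, 0.008 = fully home against its stop. Takes about 3 N to move all the way, then stops hard; it has no return spring and stays where it is left.
- rocker_red (a point): point on the top face of the red half of the power rocker, 21 mm from its pivot: press here, straight down, to switch off. The rocker is a paddle 56 mm (scanner's x) x 26 mm, the half away from the operator red, the other grey, on a black bezel. On, the red end is up, this point 25 mm above the deck; off, it is down, the point 17 mm above the deck.
- rocker (a joint): angle of the power rocker, rad: 0 = on (red end up), 0.40 = off (red end fully down, against its stop). About 3 N straight down at the red point moves it; it has no spring and stays where it is left.
- probe: loose white hand probe, 135 mm long x 46 mm x 28 mm high, lying on the rear strip of the deck, along the scanner's y; origin at the underside of its handle's middle. Leave it.
- gel: loose white gel bottle with blue label, 52 mm diameter, 145 mm high, standing on the table beside the scanner (its +y side); origin at its underside. Leave it.
- cup: loose yellow cup, 76 mm diameter, 85 mm high, on the table beside the scanner (its -y side); origin at its underside. Leave it.
- radio: loose black hand radio lying on the table at the left, 110 x 58 x 34 mm with a 70 mm aerial along its x; origin under its middle. Leave it.
- tape: loose white roll of tape, 90 mm diameter, 45 mm high, on the table at the right; origin at its underside. Leave it.

How it is judged:
By the outcome, as a careful person would: the job done as asked, in the order asked, and still so for the second after the job is handed in, with the robot touching nothing.
It also fails if it takes over 48 s, if anything falls off the work surface, if the arm or the gripper's body presses on something with over 40 N, if the wrist force passes 120 N, or if a joint passes its speed limit or range.

## Working session

There is one attempt and no reset: what is moved stays moved. The work goes in short steps, Python scripts to look and compute and a shell command to move; the robot and the scene stay as the last step left them, time stands still between calls to the robot, and variables do not carry over. Pictures are saved under pics/ and viewed, at most 10 in all, crops included, and the job is handed in when it is done.

```bash
mkdir -p pics
python3 - <<'E'
from plant import get_obs, viewer, robot
import cv2, numpy as np
o=get_obs(); print(o['time'],o['ee_pos'],o['tool_rot'],o['opening'],robot.grasp_offset)
for n in ['top','scene']:
    p,d=viewer.snapshot(n); np.savez(f'{n}.npz',p=p,d=d); cv2.imwrite(f'pics/{n}0.png',p[:,:,::-1])
    c=viewer.get_calibration(n); print(n,c)
E
```

```text
0.0 [ 0.2195518  -0.61129895  0.23041241] [ 9.85171182e-01  1.71572338e-01 -1.97781918e-04 -7.97093902e-04] 0.9981334053414411 0.0187
top {'mtx': array([[551.56662697,   0.        , 317.73900235],
       [  0.        , 551.56662697, 239.94711512],
       [  0.        ,   0.        ,   1.        ]]), 'R': array([[ 0.02837141, -0.99953917,  0.01079375],
       [-0.99556956, -0.02922383, -0.08937122],
       [ 0.08964547, -0.00821035, -0.9959399 ]]), 't': array([-0.0023646 ,  0.51755739,  1.33193232])}
scene {'mtx': array([[496.87332706,   0.        , 321.79461047],
       [  0.        , 496.87332706, 240.19380382],
       [  0.        ,   0.        ,   1.        ]]), 'R': array([[-0.11833755,  0.99293216, -0.00905295],
       [ 0.84706301,  0.09618707, -0.52271627],
       [-0.51815102, -0.06952538, -0.85245865]]), 't': array([ 0.0404628 , -0.41182677,  1.45087926])}
```

View pics/top0.png

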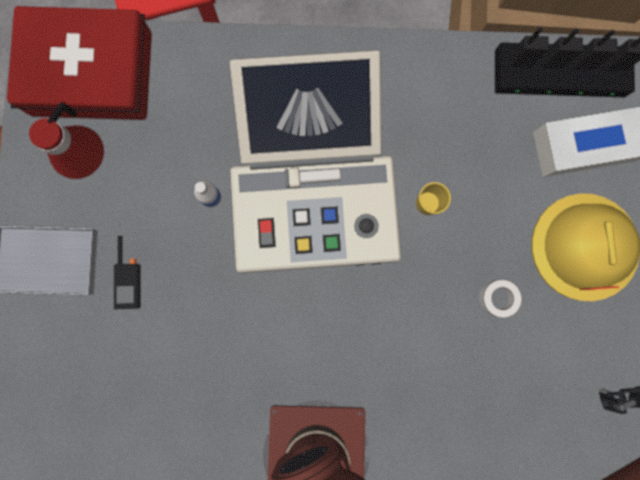

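View pics/scene0.png

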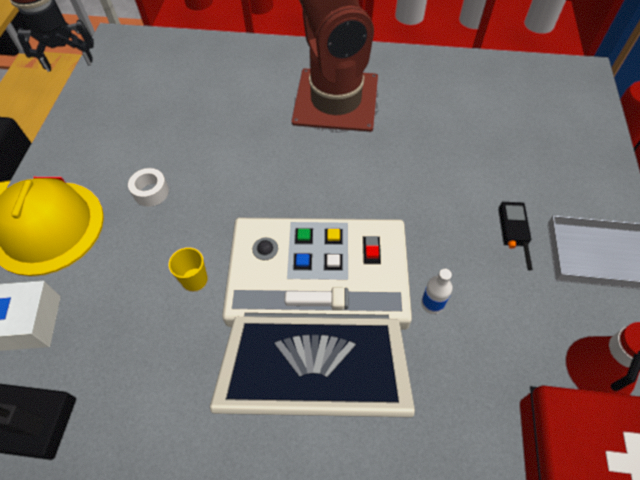

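The top view shows white (302,217), blue (330,215), yellow (304,245) and green (332,243). The rocker's red half is at (265,226), with the trackball at (367,225). The scene view agrees, and nothing hangs over the keys.

```bash
cat > loc.py <<'E'
import cv2, numpy as np
from plant import viewer
def ray(n,u,v,z,c=None):
    c=c or viewer.get_calibration(n); d=c['R'].T@np.linalg.inv(c['mtx'])@[u,v,1]; o=-c['R'].T@c['t']
    return o+d*(z-o[2])/d[2]
def masks(p):
    h,s,v=[a.astype(int) for a in cv2.split(cv2.cvtColor(p,cv2.COLOR_RGB2HSV))]
    return dict(blue=(h>105)&(h<130)&(s>130)&(v>60),green=(h>50)&(h<80)&(s>100)&(v>50),yellow=(h>18)&(h<33)&(s>130)&(v>90),red=((h<6)|(h>174))&(s>150)&(v>120),white=(s<40)&(v>190))
E
python3 - <<'E'
from loc import *
box={'top':(290,195,345,262),'scene':(288,222,350,280)}; rb={'top':(252,210,280,252),'scene':(357,232,386,266)}
for n in box:
    p=np.load(n+'.npz')['p']; m=masks(p)
    for k in m:
        b=(rb if k=='red' else box)[n]; z=np.zeros(p.shape[:2],np.uint8); z[b[1]:b[3],b[0]:b[2]]=m[k][b[1]:b[3],b[0]:b[2]]
        _,_,st,ce=cv2.connectedComponentsWithStats(z); i=1+st[1:,4].argmax()
        print(n,k,st[i],ce[i].round(1),ray(n,*ce[i],0.08 if k=='red' else .069).round(4))
    # deck outline -> yaw
    z=(cv2.cvtColor(p,cv2.COLOR_RGB2HSV)[:,:,2]>150).astype(np.uint8)
E
```

```text
top blue [324 209  12  12 126] [329.2 214.4] [ 0.5752 -0.0127  0.069 ]
top green [326 237  12  12 126] [331.4 242.3] [ 0.5087 -0.0196  0.069 ]
top yellow [297 238  13  13 135] [302.8 244.2] [0.5021 0.0481 0.069 ]
top red [260 220  12  12 120] [265.1 225.7] [0.5424 0.1381 0.08  ]
top white [290 195  55  33 255] [318.3 198.9] [0.6117 0.0143 0.069 ]
scene blue [295 254  15  13 176] [302.4 259.8] [ 0.5813 -0.0137  0.069 ]
scene green [297 229  14  12 162] [303.5 234.3] [ 0.5153 -0.0205  0.069 ]
scene yellow [327 229  14  12 156] [333.3 234.4] [0.508  0.0466 0.069 ]
scene red [366 246  13  12 147] [372.  251.2] [0.5485 0.1363 0.08  ]
scene white [297 222  53  58 169] [340.5 241.9] [0.5259 0.0648 0.069 ]
```

```bash
python3 -m handwheel '[[-1,1.8,3,0,0,0,-0.03],[-1,3.6,6,0,0,0,-0.06],[-1,5.4,9,0,0,0,-0.09],[-1,7.2,12,0,0,0,-0.12],[-1,9,15,0,0,0,-0.15],[-1,10.8,18,0,0,0,-0.18],[-1,12.6,21,0,0,0,-0.21],[-1,14.4,24,0,0,0,-0.245]]' 40
python3 -m handwheel '[[-1,1.8,3,0,0,0,0],[-1,3.6,6,0,0,0,0],[-1,5.4,9,0,0,0,0],[-1,7.2,12,0,0,0,0],[-1,9,15,0,0,0,0],[-1,10.8,18,0,0,0,0],[-1,12.6,21,0,0,0,0],[-1,14.4,24,0,0,0,0]]'
```

```text
time: 0.77
ee_pos: [0.3641, -0.37, 0.2311]
tool_rot: [0.999, 0.049, -0.0, -0.0]
contact_force: [0.4, 0.3, 0.0]
opening: -0.0
gripper_force: 0.0
time: 1.43
ee_pos: [0.5081, -0.1301, 0.2312]
tool_rot: [0.999, 0.05, -0.0, -0.0]
contact_force: [0.5, 0.0, -0.6]
opening: 0.0
gripper_force: 0.0
```

```bash
python3 -m handwheel '[[-1,1.75,2.9,0,0,0,0],[-1,3.5,5.8,-1,0,0,0],[-1,5.2,8.7,-3,0,0,0],[-1,7,11.7,-6,0,0,0],[-1,7,11.7,-9,0,0,0],[-1,7,11.7,-11,0,0,0],[-1,7,11.7,-11,0,0,0],[-1,7,11.7,-11,0,0,0]]'
python3 - <<'E'
from plant import get_obs, viewer
import cv2, numpy as np
print(get_obs()['ee_pos'],get_obs()['contact_force'],get_obs()['time'])
c=viewer.get_calibration('wrist'); print(c)
ims=[]
for n in ['wrist','top','scene']:
    p,d=viewer.snapshot(n); np.savez(f'{n}1.npz',p=p,d=d); ims.append(p)
cv2.imwrite('pics/wrist1.png',ims[0][:,:,::-1])
a=cv2.resize(ims[1][180:290,220:410],(800,463),interpolation=2); cv2.imwrite('pics/top1.png',a[:,:,::-1])
E
```

```text
time: 2.1
ee_pos: [0.5768, -0.0149, 0.1205]
tool_rot: [0.999, 0.05, -0.001, -0.0]
contact_force: [-0.6, -0.3, 1.1]
opening: -0.001
gripper_force: 0.0
[ 0.57682981 -0.01488958  0.12053629] [-0.59344354 -0.29773794  1.13555621] 2.1
{'mtx': array([[371.64829954,   0.        , 320.39625773],
       [  0.        , 371.64829954, 240.62593499],
       [  0.        ,   0.        ,   1.        ]]), 'R': array([[ 9.91696638e-02, -9.95070494e-01, -3.00438716e-04],
       [-9.42650308e-01, -9.40421138e-02,  3.20260015e-01],
       [-3.18709545e-01, -3.14768694e-02, -9.47329632e-01]]), 't': array([-0.07158029,  0.53599132,  0.45883052])}
```

View pics/wrist1.png

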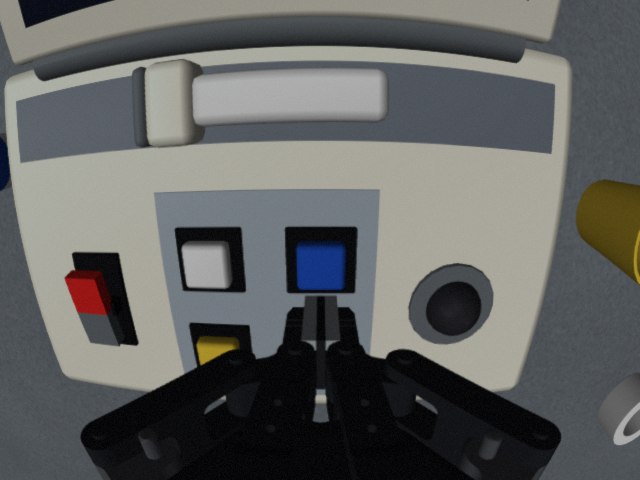

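The wrist view shows the blue cap at about (320,265), white at (206,264) and red at (86,292), with the shut fingertips at (320,297). I'll refine the positions from this near view.

```bash
cat >> loc.py <<'E'
def wray(c,u,v,z):
    K=c['mtx']; x=np.array([(u-K[0,2])/K[0,0],(v-K[1,2])/K[1,1]]); th=np.linalg.norm(x)
    d=c['R'].T@np.r_[x/th*np.sin(th),np.cos(th)]; o=-c['R'].T@c['t']; return o+d*(z-o[2])/d[2]
E
python3 - <<'E'
from loc import *
c=viewer.get_calibration('wrist'); p=np.load('wrist1.npz')['p']; d=np.load('wrist1.npz')['d']; m=masks(p)
for k,b in dict(blue=(280,225,360,296),red=(60,240,140,345)).items():
    z=np.zeros(p.shape[:2],np.uint8); z[b[1]:b[3],b[0]:b[2]]=m[k][b[1]:b[3],b[0]:b[2]]
    _,_,st,ce=cv2.connectedComponentsWithStats(z); i=1+st[1:,4].argmax(); print(k,st[i],ce[i].round(1))
# top-face corners by brightness
g=cv2.cvtColor(p,cv2.COLOR_RGB2HSV)[:,:,2]
print(g[240:296:3,320]); print(g[255,285:360:3]); print(g[265:350:4,92])
# black bezel outline of blue: ray on deck
for uv in [(286,228),(356,228),(286,293),(356,292)]: print('bezel',wray(c,*uv,.059).round(4))
for uv in [(297,243),(344,242),(345,278),(296,279)]: print('bluetop',wray(c,*uv,.071).round(4))
for uv in [(66,276),(100,270),(109,306),(79,314)]: print('red',wray(c,*uv,.078).round(4))
E
```

```text
blue [ 296  244   49   46 2166] [320.2 266.6]
red [ 65 278  41  37 995] [ 85.3 295.7]
[ 18  53  93 122 134 136 131 132 134 133 131 134 132 132 133 131 118   9
 114]
[ 72  14  14  14 119 133 136 134 132 135 135 133 132 136 133 132 132 133
 133 109  54  12  11  12 125]
[ 13  14  71  72 152 150 153 153 150 151 152 153 129  81  81  78  79  75
  79  78 168 170]
bezel [0.597  0.0071 0.059 ]
bezel [ 0.601  -0.0335  0.059 ]
bezel [0.555  0.0043 0.059 ]
bezel [ 0.5599 -0.039   0.059 ]
bluetop [ 5.926e-01 -4.000e-04  7.100e-02]
bluetop [ 0.5957 -0.0263  0.071 ]
bluetop [ 0.574  -0.0295  0.071 ]
bluetop [ 0.5707 -0.0015  0.071 ]
red [0.5564 0.1525 0.078 ]
red [0.5647 0.1224 0.078 ]
red [0.5395 0.1193 0.078 ]
red [0.5284 0.1469 0.078 ]
```

Run:
```python
import cv2
p=cv2.imread('pics/wrist1.png'); a=cv2.resize(p[215:355,50:400],(800,320),interpolation=2); cv2.imwrite('pics/w1c.png',a)
```

```text
(no output)
```

View pics/w1c.png

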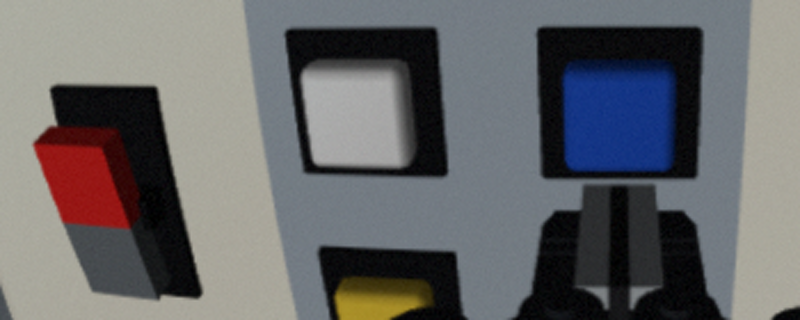

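The crop gives the blue cap centre at (0.578, -0.0145), and the TCP stands over it within 1 mm. Pressing blue.

```bash
python3 -m handwheel '[[-1,0.1,0,-1.5,0,0,0],[-1,0.1,0,-3,0,0,0],[-1,0.1,0,-4,0,0,0],[-1,0.1,0,-4.5,0,0,0],[-1,0.1,0,-4.9,0,0,0],[-1,0.1,0,-5.2,0,0,0],[-1,0.1,0,-5.4,0,0,0],[-1,0.1,0,-5.5,0,0,0]]'
python3 -m handwheel '[[-1,0,0,-0.1,0,0,0],[-1,0,0,-0.2,0,0,0],[-1,0,0,-0.25,0,0,0],[-1,0,0,-0.25,0,0,0]]'
```

```text
time: 2.92
ee_pos: [0.5791, -0.0148, 0.0668]
tool_rot: [0.999, 0.05, 0.0, 0.0]
contact_force: [-1.0, 0.0, 2.3]
opening: 0.001
gripper_force: 1.4
time: 3.25
ee_pos: [0.579, -0.0148, 0.064]
tool_rot: [0.999, 0.05, 0.0, 0.0]
contact_force: [1.0, -0.9, 2.4]
opening: -0.003
gripper_force: 1.0
```

```bash
python3 -m handwheel '[[-1,0,0,-0.1,0,0,0],[-1,0,0,-0.2,0,0,0],[-1,0,0,-0.3,0,0,0],[-1,0,0,-0.3,0,0,0]]'
```

```text
time: 3.58
ee_pos: [0.5791, -0.0148, 0.0627]
tool_rot: [0.999, 0.05, 0.0, 0.0]
contact_force: [-6.9, -1.8, 20.3]
opening: 0.002
gripper_force: 10.2
```

Blue is home: hard stop at z = 0.0627 with 20 N. Lifting, then over to green.

```bash
python3 -m handwheel '[[-1,0,0,1.5,0,0,0],[-1,0,0,4,0,0,0],[-1,-1,-0.1,6,0,0,0],[-1,-3,-0.3,6,0,0,0],[-1,-5,-0.5,6,0,0,0],[-1,-6.7,-0.65,6,0,0,0],[-1,-6.7,-0.65,6,0,0,0],[-1,-6.7,-0.65,6,0,0,0]]'
python3 - <<'E'
from loc import *
from plant import get_obs
print(get_obs()['ee_pos'])
c=viewer.get_calibration('wrist'); p,_=viewer.snapshot('wrist'); cv2.imwrite('pics/wrist2.png',p[:,:,::-1]); np.savez('wrist2.npz',p=p,R=c['R'],t=c['t'],mtx=c['mtx'])
E
```

```text
time: 4.25
ee_pos: [0.5112, -0.0213, 0.1208]
tool_rot: [0.999, 0.05, -0.0, 0.0]
contact_force: [0.4, -0.7, 0.2]
opening: -0.0
gripper_force: 0.0
[ 0.5111875  -0.02132486  0.12080012]
```

View pics/wrist2.png

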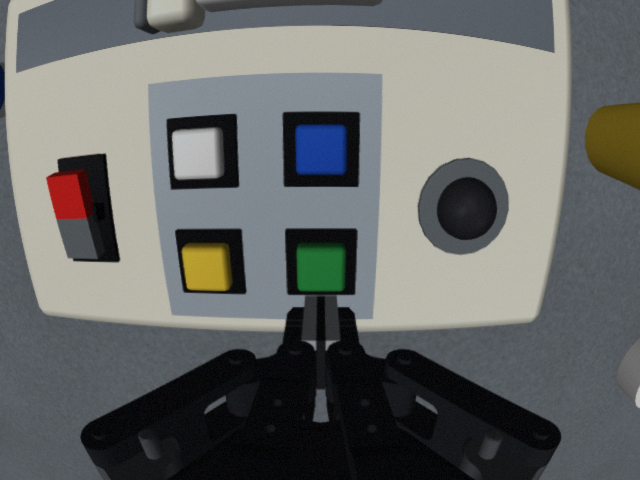

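Blue at (321,150) now sits low. Green at (320,266) stands relative to the tips just as blue did. Pressing green.

```bash
python3 -m handwheel '[[-1,0.1,0,-1.5,0,0,0],[-1,0.1,0,-3,0,0,0],[-1,0.1,0,-4,0,0,0],[-1,0.1,0,-4.5,0,0,0],[-1,0.1,0,-4.9,0,0,0],[-1,0.1,0,-5.2,0,0,0],[-1,0.1,0,-5.5,0,0,0],[-1,0.1,0,-5.7,0,0,0]]'
python3 -m handwheel '[[-1,0,0,-0.1,0,0,0],[-1,0,0,-0.2,0,0,0],[-1,0,0,-0.3,0,0,0],[-1,0,0,-0.35,0,0,0],[-1,0,0,-0.35,0,0,0]]'
python3 - <<'E'
from loc import *
c=dict(np.load('wrist2.npz')); m=masks(c['p'])['red'].astype(np.uint8); m[:, 130:]=0; m[:150]=0; m[270:]=0
cs=max(cv2.findContours(m,0,1)[0],key=cv2.contourArea); print(cv2.approxPolyDP(cs,3,True)[:,0].tolist())
for (u,v),z in {(50,175):.0825,(81,172):.0825,(58,218):.076,(91,219):.076}.items(): print(wray(c,u,v,z).round(4))
E
```

```text
time: 4.97
ee_pos: [0.5129, -0.021, 0.064]
tool_rot: [0.999, 0.05, 0.0, -0.0]
contact_force: [-2.4, 1.8, 3.3]
opening: 0.004
gripper_force: 1.4
time: 5.38
ee_pos: [0.513, -0.021, 0.0626]
tool_rot: [0.999, 0.05, 0.0, 0.0]
contact_force: [-12.3, 0.9, 26.5]
opening: -0.002
gripper_force: 13.1
[[76, 174], [47, 177], [56, 218], [86, 217]]
[0.5572 0.1449 0.0825]
[0.5596 0.12   0.0825]
[0.5287 0.1463 0.076 ]
[0.53  0.119 0.076]
```

Green is home: hard stop at 0.0626 with 26 N. Now to the rocker's red end, expected at about (0.552, 0.136).

```bash
python3 -m handwheel '[[-1,0,0,1.5,0,0,0],[-1,0,0,4.5,0,0,0],[-1,0.5,2,7,0,0,0],[-1,1.5,5.5,7,0,0,0],[-1,2.4,9,7,0,0,0],[-1,3.3,12.5,7,0,0,0],[-1,4,15.7,7,0,0,0],[-1,4,15.7,7,0,0,0]]'
python3 -m handwheel '[[-1,0,0,0,0,0,0]]'
python3 - <<'E'
from loc import *
c=viewer.get_calibration('wrist'); p,_=viewer.snapshot('wrist'); cv2.imwrite('pics/wrist3.png',p[150:400,200:600,::-1].repeat(2,0).repeat(2,1))
m=masks(p)['red'].astype(np.uint8)
cs=max(cv2.findContours(m[150:400,200:500],0,1,offset=(200,150))[0],key=cv2.contourArea); print(cv2.approxPolyDP(cs,3,True)[:,0].tolist())
print([wray(c,*q,.08).round(4).tolist() for q in cv2.approxPolyDP(cs,3,True)[:,0]])
E
```

```text
time: 6.05
ee_pos: [0.553, 0.1438, 0.1311]
tool_rot: [0.999, 0.054, 0.001, -0.002]
contact_force: [-1.7, 0.7, -0.5]
opening: 0.002
gripper_force: 0.0
time: 6.13
ee_pos: [0.5528, 0.1383, 0.1305]
tool_rot: [0.999, 0.052, 0.0, -0.001]
contact_force: [0.1, -2.1, 0.3]
opening: 0.0
gripper_force: 0.0
[[300, 264], [301, 303], [305, 295], [333, 294], [338, 303], [343, 302], [345, 264]]
[[0.5548, 0.1505, 0.08], [0.5302, 0.1479, 0.08], [0.5357, 0.146, 0.08], [0.5381, 0.1299, 0.08], [0.5325, 0.1263, 0.08], [0.5334, 0.1235, 0.08], [0.5575, 0.1254, 0.08]]
```

View pics/wrist3.png

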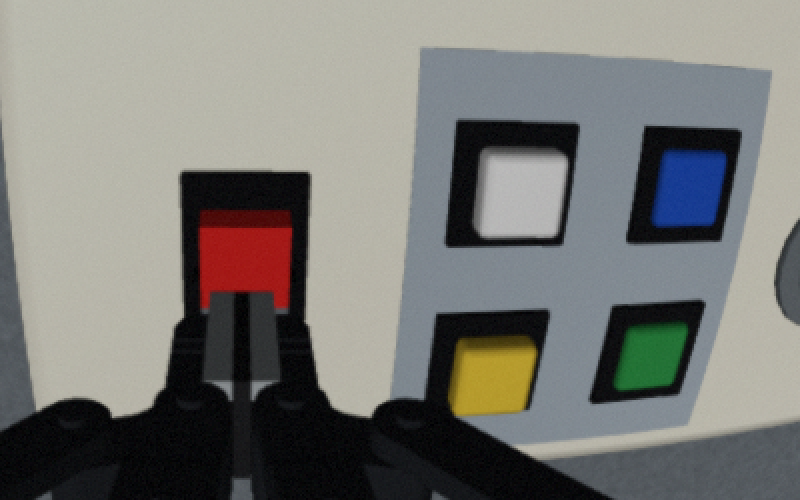

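The white and yellow keys are up. Blue and green are down. The tips at (320,297 in full frame) line up with the red face, whose columns run 300–345. Pressing the rocker.

```bash
python3 -m handwheel '[[-1,0,0.1,-1.5,0,0,0],[-1,0,0.1,-3,0,0,0],[-1,0,0.1,-4,0,0,0],[-1,0,0.1,-4.5,0,0,0],[-1,0,0.1,-4.8,0,0,0],[-1,0,0.1,-5.1,0,0,0],[-1,0,0.1,-5.3,0,0,0],[-1,0,0.1,-5.5,0,0,0]]'
python3 -m handwheel '[[-1,0,0,-0.1,0,0,0],[-1,0,0,-0.2,0,0,0],[-1,0,0,-0.3,0,0,0],[-1,0,0,-0.3,0,0,0]]'
```

```text
time: 6.85
ee_pos: [0.5537, 0.1364, 0.0761]
tool_rot: [0.999, 0.05, 0.001, 0.0]
contact_force: [2.6, -2.1, 4.0]
opening: -0.0
gripper_force: 2.0
time: 7.18
ee_pos: [0.5536, 0.1369, 0.0728]
tool_rot: [0.999, 0.05, 0.001, -0.0]
contact_force: [4.7, -1.9, 5.1]
opening: -0.003
gripper_force: 2.8
```

```bash
python3 -m handwheel '[[-1,0,0,-0.1,0,0,0],[-1,0,0,-0.2,0,0,0],[-1,0,0,-0.3,0,0,0],[-1,0,0,-0.3,0,0,0]]'
```

```text
time: 7.52
ee_pos: [0.5538, 0.1369, 0.0722]
tool_rot: [0.999, 0.05, 0.001, 0.0]
contact_force: [-3.5, -4.8, 28.8]
opening: 0.002
gripper_force: 13.2
```

Hard stop at 0.0722 with 29 N, so the rocker is off. Lifting clear and checking.

```bash
python3 -m handwheel '[[-1,0,0,1,0,0,0],[-1,0,0,3,0,0,0],[-1,0,0,6,0,0,0],[-1,-2,0,9,0,0,0],[-1,-5,0,12,0,0,0],[-1,-8,0,14,0,0,0],[-1,-8,0,14,0,0,0],[-1,-8,0,14,0,0,0]]'
python3 - <<'E'
from loc import *
p,_=viewer.snapshot('wrist'); cv2.imwrite('pics/wrist4.png',p[:,:,::-1])
E
```

```text
time: 8.18
ee_pos: [0.4715, 0.1374, 0.2103]
tool_rot: [0.999, 0.05, 0.001, 0.0]
contact_force: [0.2, 0.0, -0.8]
opening: -0.002
gripper_force: 0.0
```

View pics/wrist4.png

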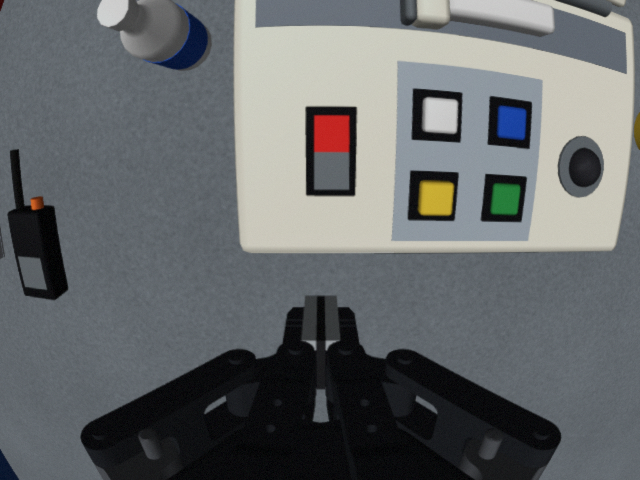

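The red end at (331,132) is down and grey (331,171) is raised. Blue and green are low, white and yellow are up, and the gel and probe have not moved. Handing in.

```bash
python3 -c "
from plant import order
print(order.hand_in())"
```

```text
the job is handed in; nothing more can be done
None
```

I pressed blue, then green, then the red rocker end, each to its hard stop. Yellow and white stayed up, the arm touched nothing else, and I handed in at about 8 s; no verdict came back.

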